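Unlock the tool chest under the copper ridge cap

TASK

The folded copper ridge cap has been stood over the lock on top of the red tool chest: hang it over the steel bar so that it straddles the bar and hangs there by itself. Then take the key out of its wooden block, work it down into the lock past the sticky wafers until it is fully home, turn it a quarter turn clockwise (seen from above) and finish while still holding it turned against its spring, so that the drawers stay released. Do not knock the other things about.

Things in the scene. Friction and masses are not known exactly. Their poses are not given: they have to be found in the camera images.
- ridge_cap: Copper ridge cap, 0.22 kg: sheet folded to an upside-down V, 110 mm long, 103 mm across the feet, 65 mm high to the fold; flanges 80 by 3 mm, 40 degrees off vertical. An upright seam (see cap_seam) stands on the fold. Origin between the feet at their lower edges; x along the fold, z up. At first it stands on the chest's top over the lock, hiding it.
- cap_apex (a point): The inside of the cap's fold, 60 mm above its origin, axes as the cap's. With the cap hanging on the bar this point lies about 9 mm above the bar's axis.
- cap_seam (a point): Middle of the top edge of the cap's upright seam, 87 mm above the cap's origin, axes as the cap's. The seam is 8 mm thick (y) and 70 mm long (x); its flat sides are free for 22 mm below this edge: pinch it from above across its thickness.
- bar: Fixed level round steel bar, 12 mm thick, on two upright posts (140 mm high, 16 mm thick, round feet of 60 mm) 260 mm apart, to the robot's left, running roughly away from the robot. Origin on the table below the bar's middle; x along the bar, z up.
- bar_mid (a point): Middle of the bar on its axis, 130 mm above the table; x along the bar.
- chest: Red steel tool chest, fixed, 240 mm deep (x), 340 mm wide (y), 100 mm high. Origin centred under it; x points from the drawer front (towards the robot) to the back. On its top, 40 mm from the middle towards the front (-x) and 40 mm towards +y, stands a steel lock case 48 mm (x) by 36 mm (y) by 28 mm high with an upright keyway.
- lock_mouth (a point): Centre of the keyhole in the top face of the lock case, 128 mm above the table, axes as the chest's. The hole's long side runs along x: 29 by 14 mm through a top plate 6 mm thick. A key in it can be turned some 0.34 rad either way, but no further until it is fully home, when its bit is below the plate.
- lock_bottom (a point): Bottom of the keyway, 28 mm straight below the mouth. Above it lie two sticky wafers (tops 7 and 12 mm below the mouth), then the cylinder (16.6 mm), each with a 7.4 mm slot. The cylinder's slot lies along x; each wafer is stuck 0.24 to 0.32 rad off, one each way. The key stops on a wafer: wiggle it about its axis under some 5 N until it drops past near the wafer's angle.
- key: Key, upright in its block at first, 0.06 kg. From below: flat steel bit 26 (x) by 5 (y) by 19 mm high, round 6 mm shank up to 32 mm, flat black head 32 (x) by 9 (y) mm from 32 to 62 mm. Origin at the middle of the bit's lower end; z up. Same either way round. Fully home its origin is 26 to 28 mm below the lock's mouth and the head clears the lock case by 4 mm.
- key_head (a point): Middle of the key's head, 47 mm above the key's origin, axes as the key's: pinch the head from above across its 9 mm thickness (y).
- key_block: Wooden block, fixed, 90 mm (x) by 60 mm (y) by 50 mm high, with one upright slot 30 by 9 mm (long side along x), 30 mm deep, in which the key stands, its head 2 mm above the block. Origin centred on its underside.
- cylinder (a joint): Angle of the lock's cylinder in rad: 0 locked (as the keyhole), growing clockwise seen from above, a quarter turn is 1.57, stop at 1.65. A spring turns it back (0.08 N m per rad, plus about 0.2 N m of friction with the wafers), so it must be held.
- jar: Small jar, 48 mm wide, 65 mm high, on the chest's top, a bystander: leave it where it is. Origin at its underside.
- spool: Aluminium ring, 50 mm wide, 30 mm high, on the chest's top, a bystander: leave it where it is. Origin at its underside.
- finial: Turned copper finial, 60 mm wide, 110 mm high, on the table, a bystander: leave it where it is. Origin at its underside.
- rivet_tin: Tin, 40 mm wide, 45 mm high, on the table, a bystander: leave it where it is. Origin at its underside.
- mug: White mug, 80 mm wide, 90 mm high, on the table, a bystander: leave it where it is. Origin at its underside.
- hammer: Hammer lying on the table, a bystander: leave it where it is. Origin at its underside.
- screwdriver: Screwdriver lying on the table, a bystander: leave it where it is. Origin at its underside.
There are look-alikes about, which are no part of the job. Leave any green look-alike of the ridge_cap alone.

How it is judged:
By the outcome, as a careful person would: the job done as asked, in the order asked, and still so for the second after the job is handed in, while the arm keeps its last pose, push and grip.
It also fails if it takes over 67 s, if anything falls off the work surface, if the arm or the gripper's body presses on something with over 40 N, if the wrist force passes 120 N, or if a joint passes its speed limit or range.

ROBOT

A 7-joint arm with a two-finger parallel gripper is mounted at the origin on the work surface. World frame = base frame: x ahead of the robot, y to its left, z up, the work surface at z = 0. Lengths are in m, angles in rad, forces in N, time in s.
With the tool pointing down it reaches from about 0.4 to 0.875 m from the base axis. Payload 19.3 kg.
Tool frame: the origin (TCP) lies at the very end of the fingers, on their centre line; the grasp point (between the pads) lies 19 mm behind it; z points along the fingers, y is the line along which they close (so a half turn about z gives the same grasp; the last joint's range is limited). The gripper opens to 85 mm and grips with 20 to 120 N. Pads are 22 mm wide; open, the fingers measure 114 mm over their backs; the gripper's body (76 mm by 85 mm) begins 54 mm behind the grasp point. The pads swing forward as they close: fully open they stand 13 mm farther back than shut.
Start: joints at [1.041, 0.521, -0.036, 1.599, 0.021, 1.021, -0.113], TCP at [0.277, -0.56, 0.231] pointing down, gripper open.
Joint ranges: [-2.91, 2.91], [-0.3, 2.13], [-1.5, 1.42], [0.17, 2.43], [-1.26, 4.41], [0.16, 1.93], [-2.52, 2.52]. Speed limits (rad/s): [1.89, 1.89, 2.39, 2.39, 3.01, 3.01, 3.01].

INTERFACE

Orientations are given as [roll, pitch, yaw] about the fixed x, y, z axes, in that order (R = Rz(yaw) Ry(pitch) Rx(roll)).
In Python, from workcell import bot gives the robot as it stands.
- The arm moves only by the shell command python3 -m crank 'ROWS' [FORCE]. ROWS is a JSON object of lists of equal length, an entry for each row: "travel": the shift along the world's x, y, z in cm, a list of three; "turn": the turn, a rotation vector about the world's x, y, z in degrees, a list of three; "gripper": the closure, from 0 (fully open) to 1 (shut). A call has exactly 5 rows; each row is the pose to reach, as a shift and turn from the pose commanded when the call began; what a row does not reach only later rows make up. A row lasts 1/10 s, in which the tool goes at most 50 mm and 8.59 degrees, less where a joint would pass 70% of its speed; a pose out of reach is approached as far as the arm can. A call with a gripper value outside its range is refused whole. The fingers move at their own pace and stop on an object; FORCE is the grip in N (left out, the last holds). Time passes only in rows, so rows that repeat a pose let the fingers close, or fill a call up. It gives the time, the measured TCP pose, the force, the opening and the grip force at its end, in the units of the state.
- bot.observe(): the state, without advancing time (a new reading comes with each control period).
- bot.grab_frame(name): name is "scene" or "top" or "wrist"; returns a dict with "pixels" (384x512x3 uint8, red, green, blue), "fx", "fy", "cx", "cy" (pixels), "extrinsics" (4x4, takes a point from world to camera coordinates). Camera axes: x right, y down, z forward; pixel columns grow to the right and rows downward; lengths in m; the calibration is good to about 2 mm. A picture is of the moment at which its call begins. There is no depth.
- bot.job_done(): hands the job in; it is judged then, once.
The state is a dict: "clock": time; "qpos": joint angles; "qd": joint speeds; "joint_efforts": joint torques, N m; "position": TCP position; "tool_rot": TCP orientation; "force": force on the tool from outside, world axes, zero at the start; "moment": the same for the moment, N m; "grip_width": finger opening in m; "finger_force": force on a finger pad.
Only numpy, scipy, OpenCV 4.12 (cv2) and the standard library are available. Lean on these libraries where they do the work, as an engineer would, in place of code of your own. Each camera call takes 0.05 s, during which the arm holds its last target. There are 200 camera calls.

## Working session

There is one attempt and no reset: what is moved stays moved. The work goes in short steps, Python scripts to look and compute and a shell command to move; the robot and the scene stay as the last step left them, time stands still between calls to the robot, and variables do not carry over. Pictures are saved under pics/ and viewed, at most 13 in all, crops included, and the job is handed in when it is done.

```bash
mkdir -p pics; ls; cat > h.py <<'E'
import numpy as np, cv2
from workcell import bot
def grab(n,save=None):
    f=bot.grab_frame(n)
    if save: cv2.imwrite('pics/'+save,cv2.cvtColor(f['pixels'],cv2.COLOR_RGB2BGR))
    return f
def P(f):
    K=np.array([[f['fx'],0,f['cx']],[0,f['fy'],f['cy']],[0,0,1]]); return K@np.array(f['extrinsics'])[:3]
def proj(f,X):
    q=P(f)@np.append(X,1); return q[:2]/q[2]
def onz(f,uv,z):
    p=P(f); A=np.c_[p[:,0],p[:,1],-np.array([uv[0],uv[1],1])]
    return np.linalg.solve(A,-(p[:,2]*z+p[:,3]))[:2]
def tri(obs):
    A=[]
    for f,(u,v) in obs:
        p=P(f); A+= [u*p[2]-p[0],v*p[2]-p[1]]
    X=np.linalg.svd(np.array(A))[2][-1]; return X[:3]/X[3]
E
python3 - <<'E'
from h import *
import pickle
fs={n:grab(n,n+'0.png') for n in('scene','top','wrist')}
pickle.dump(fs,open('f0.pkl','wb'))
a=np.hstack([fs['scene']['pixels'],fs['top']['pixels']])
for n in fs: print(n,fs[n]['fx'],np.round(np.linalg.inv(fs[n]['extrinsics']),2).tolist())
print(bot.observe())
E
```

```text
pics
scene 498.9207139292649 [[-0.24, 0.81, -0.53, 1.31], [0.97, 0.21, -0.12, 0.11], [0.01, -0.54, -0.84, 1.42], [0.0, 0.0, 0.0, 1.0]]
top 491.31020814984146 [[0.01, -0.98, 0.18, 0.17], [-1.0, -0.01, 0.02, -0.09], [-0.02, -0.18, -0.98, 1.81], [0.0, 0.0, 0.0, 1.0]]
wrist 303.69371489500656 [[0.44, -0.85, -0.29, 0.35], [-0.9, -0.42, -0.14, -0.52], [-0.0, 0.33, -0.95, 0.37], [0.0, 0.0, 0.0, 1.0]]
{'clock': 0.15, 'qpos': array([ 1.04080746,  0.52190609, -0.03630738,  1.59981683,  0.02118396,
        1.02105151, -0.11278991]), 'qd': array([-0.00120673, -0.00197719,  0.0002777 , -0.00145264,  0.00122941,
       -0.00141577,  0.00081862]), 'joint_efforts': array([ 9.88619067e-04, -9.27385855e+01,  1.97996356e+00, -3.70056725e+01,
        1.79148233e-02,  6.50692033e-03,  2.95696225e-05]), 'position': array([ 0.2772263 , -0.55991676,  0.23086166]), 'tool_rot': array([-3.14079638e+00,  4.59425044e-05,  4.59759795e-01]), 'force': array([-0.19831859,  0.128164  ,  0.16499282]), 'moment': array([-0.00769903,  0.04619577,  0.00081538]), 'finger_force': 0.0, 'grip_width': 0.08539149559175149}
```

View pics/scene0.png

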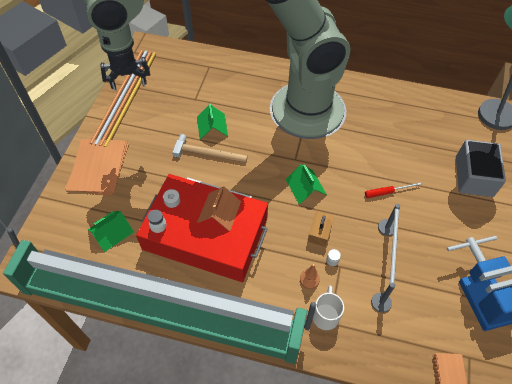

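View pics/top0.png

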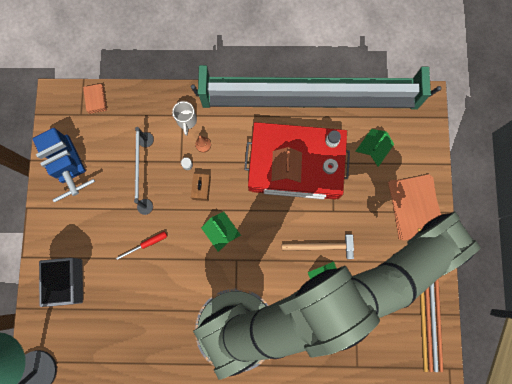

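Both views show the copper cap on the chest (top ≈(288,163), scene ≈(219,205)), the key block (top ≈(201,184), scene ≈(321,228)), and the bar (top (138,130)–(140,205), scene (397,208)–(390,298)). I'll enlarge these for pixel picking.

```bash
python3 - <<'E'
from h import *
import pickle
fs=pickle.load(open('f0.pkl','rb'))
def crop(n,u,v,w,h,s):
    im=cv2.cvtColor(fs[n]['pixels'],cv2.COLOR_RGB2BGR)[v:v+h,u:u+w]
    o=cv2.resize(im,None,fx=s,fy=s,interpolation=cv2.INTER_CUBIC)
    for k in range(0,w,10):
        cv2.line(o,(k*s,0),(k*s,6),(255,255,255),1); cv2.putText(o,str(u+k),(k*s,16),0,.33,(255,255,255),1)
    for k in range(0,h,10):
        cv2.line(o,(0,k*s),(6,k*s),(255,255,255),1); cv2.putText(o,str(v+k),(8,k*s+4),0,.33,(255,255,255),1)
    return o
A=np.vstack([np.hstack([crop('scene',190,175,60,60,5),crop('top',265,135,50,60,5),crop('scene',305,210,48,60,5)]),
 np.hstack([crop('top',185,160,30,50,6),crop('scene',365,200,45,100,3)[:300],crop('top',120,115,55,100,3)[:300],crop('top',250,115,60,60,5)[:300,:170]])]) if 0 else None
r1=np.hstack([crop('scene',190,175,60,60,5),crop('top',265,135,50,60,5),crop('scene',305,210,48,60,5)])
r2=np.hstack([crop('top',185,160,40,60,5),crop('scene',365,200,50,100,3),crop('top',120,115,60,100,3)])
W=max(r1.shape[1],r2.shape[1]); pad=lambda r:np.hstack([r,np.zeros((r.shape[0],W-r.shape[1],3),np.uint8)])
cv2.imwrite('pics/c1.png',np.vstack([pad(r1),pad(r2)])); print(W)
E
```

```text
790
```

View pics/c1.png

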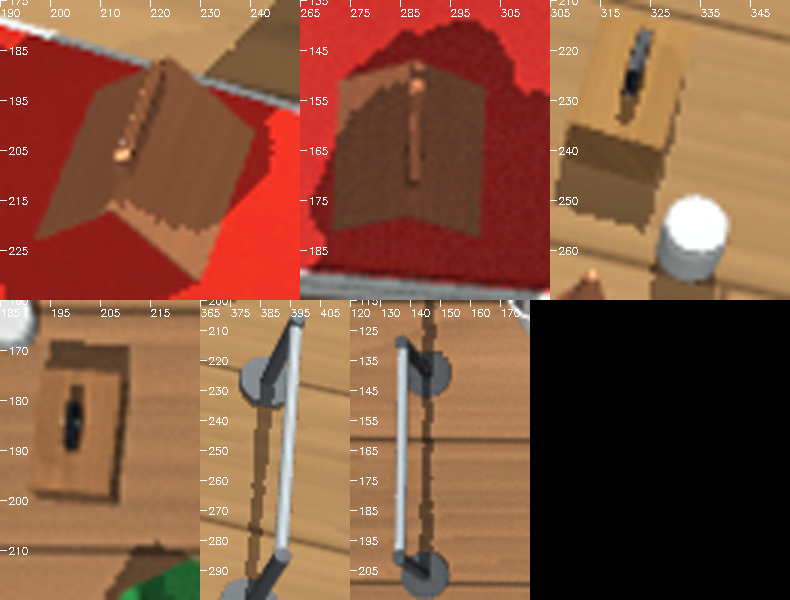

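Seam ends: scene (214.5,205.5)/(222.5,188.5), top (288.5,151.5)/(287.8,171.5). The bar and key head are also visible. Next I'll triangulate.

```bash
python3 - <<'E'
from h import *
import pickle
fs=pickle.load(open('f0.pkl','rb'));S,T=fs['scene'],fs['top']
r=lambda x:np.round(x,4)
for n,a,b in [('seam+x',(214.5,205.5),(288.3,151.5)),('seam-x',(222.5,188.5),(288,171.5)),('bar+x',(392.3,285),(137.3,129)),('bar-x',(396.8,207.5),(136.5,200.5)),('key',(322.7,224),(199.5,185.3))]:
    X=tri([(S,a),(T,b)]); print(n,r(X),r(proj(S,X)-a),r(proj(T,X)-b))
for z in(.187,): print('seam',onz(S,(214.5,205.5),z),onz(S,(222.5,188.5),z),onz(T,(288.3,151.5),z),onz(T,(288,171.5),z))
print('bar z.13',onz(S,(392.3,285),.13),onz(S,(396.8,207.5),.13),onz(T,(137.3,129),.13),onz(T,(136.5,200.5),.13))
print('key z.08',onz(T,(199.5,185.3),.08),onz(S,(322.7,224),.08))
# block top corners (top view), chest top corners
for p in[(193,174),(209,173.5),(207,200),(192.5,198.5)]: print('blk',onz(T,p,.05))
E
```

```text
seam+x [ 0.6063 -0.1779  0.1822] [-0.4304 -0.0439] [-0.3702  0.0782]
seam-x [ 0.5381 -0.1758  0.1725] [-0.9877 -0.1008] [-0.8775  0.1765]
bar+x [0.6986 0.3584 0.1291] [-0.4451 -0.0051] [-0.3586  0.0122]
bar-x [0.4406 0.3479 0.1237] [-0.2943 -0.0027] [-0.2677  0.0083]
key [0.5114 0.1398 0.0498] [-0.6234 -0.0298] [-0.5531  0.0556]
seam [ 0.60878243 -0.17558221] [ 0.5466509  -0.16959563] [ 0.60526894 -0.17891847] [ 0.53547684 -0.17798853]
bar z.13 [0.69877224 0.35945516] [0.44452539 0.34761969] [0.69839367 0.3569097 ] [0.43957027 0.34535598]
key z.08 [0.50569631 0.13393   ] [0.52845651 0.14098878]
blk [0.5536383 0.1631054]
blk [0.55613882 0.10428415]
blk [0.45740345 0.10864971]
blk [0.46233595 0.16170195]
```

```bash
python3 -m crank '{"travel":[[2.9,3.8,1.4],[5.8,7.6,2.8],[8.7,11.4,4.2],[11.6,15.2,5.6],[14.5,19,7]],"turn":[[0,0,-6],[0,0,-12],[0,0,-18],[0,0,-24],[0,0,-26.3]],"gripper":[0,0,0,0,0]}' 40; python3 -m crank '{"travel":[[3,3.8,0],[6,7.7,0],[9,11.6,0],[12,15.5,0],[15,19.3,0]],"turn":[[0,0,0],[0,0,0],[0,0,0],[0,0,0],[0,0,0]],"gripper":[0.2,0.2,0.2,0.2,0.2]}'; python3 - <<'E'
from h import *
import pickle
f=grab('wrist'); g=grab('wrist')
pickle.dump(f,open('w1.pkl','wb'))
cv2.imwrite('pics/w1.png',cv2.cvtColor(f['pixels'],cv2.COLOR_RGB2BGR))
o=bot.observe();print(o['position'],o['tool_rot'],o['grip_width'],o['clock'])
for p in[(.607,-.178,.187),(.537,-.176,.187)]: print(proj(f,p))
E
```

```text
clock: 0.65
position: [0.4231, -0.3683, 0.3018]
tool_rot: [3.142, 0.0, -0.003]
force: [0.6, -0.3, 0.3]
grip_width: 0.0852
finger_force: 0.0
clock: 1.15
position: [0.5732, -0.1752, 0.3013]
tool_rot: [-3.142, 0.0, 0.001]
force: [1.4, -1.4, -0.0]
grip_width: 0.0685
finger_force: 0.0
[ 0.57552078 -0.17035031  0.30061999] [-3.13867787e+00 -4.32553994e-04  8.92171311e-03] 0.06821745320177858 1.25
[266.56092131 147.17789269]
[264.1224348  222.07324952]
```

View pics/w1.png

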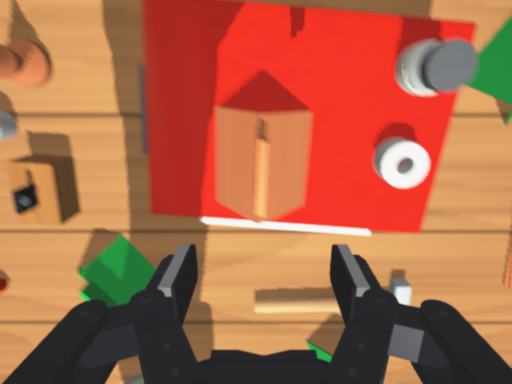

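The wrist view shows the cap with its seam as a bright strip from about (262,140) to (261,218). The prediction was (266,147)–(264,222), so it is about 3 px left, roughly 3–4 mm towards +y. The arm was still settling, so I'll re-measure from a settled pose.

```bash
python3 -m crank '{"travel":[[0,0,-2],[0,0,-4],[0,0,-4],[0,0,-4],[0,0,-4]],"turn":[[0,0,0],[0,0,0],[0,0,0],[0,0,0],[0,0,0]],"gripper":[0.2,0.2,0.2,0.2,0.2]}'; python3 - <<'E'
from h import *
import pickle
f=grab('wrist'); 
pickle.dump(f,open('w2.pkl','wb'))
im=cv2.cvtColor(f['pixels'],cv2.COLOR_RGB2BGR)
o=bot.observe();print(o['position'],o['tool_rot'],o['grip_width'],o['clock'])
for p in[(.607,-.178,.187),(.537,-.176,.187)]: print(proj(f,p))
cv2.imwrite('pics/w2.png',cv2.resize(im[60:260,140:400],None,fx=3,fy=3,interpolation=cv2.INTER_CUBIC))
E
```

```text
clock: 1.75
position: [0.5727, -0.1773, 0.2623]
tool_rot: [3.141, -0.001, 0.001]
force: [-0.3, -0.2, -0.2]
grip_width: 0.0683
finger_force: 0.0
[ 0.57270196 -0.17728371  0.26234614] [ 3.14130765e+00 -1.35874705e-03  5.23496576e-04] 0.06848683223563394 1.8
[264.22187414 156.91514523]
[261.65643047 242.2609143 ]
```

View pics/w2.png

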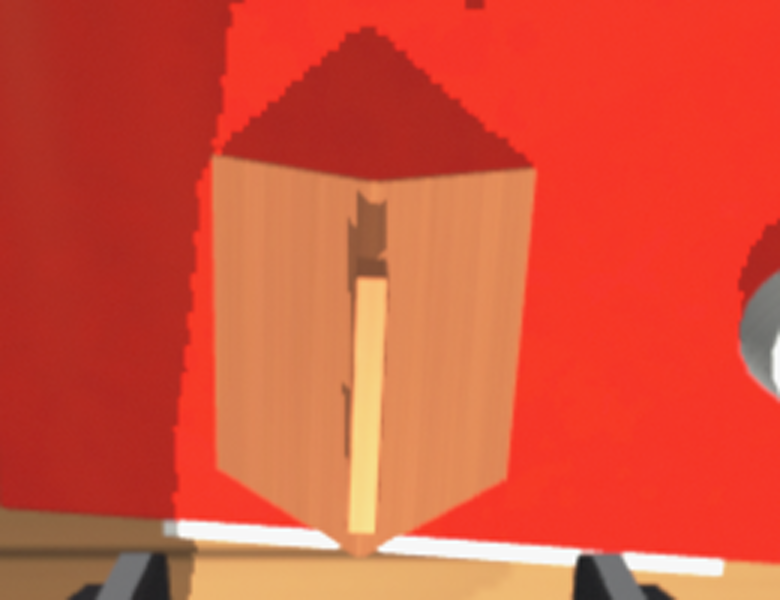

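The seam's top strip runs from (263.7,152.7) to (260.7,237.3), close to the prediction. The white front rail shows the chest's yaw.

```bash
python3 - <<'E'
from h import *
import pickle
f=pickle.load(open('w2.pkl','rb'));fs=pickle.load(open('f0.pkl','rb'))
for z in(.177,.187,.19):
  a=onz(f,(263.7,152.7),z);b=onz(f,(260.7,237.3),z);d=a-b
  print(z,a,b,(a+b)/2,np.linalg.norm(d),np.degrees(np.arctan2(d[1],d[0])))
a=tri([(f,(263.7,152.7)),(fs['scene'],(214.5,205.5)),(fs['top'],(288.3,151.5))]);print(a)
print(tri([(f,(260.7,237.3)),(fs['scene'],(222.5,188.5)),(fs['top'],(288,171.5))]))
c=lambda u,v:(140+u/3,60+v/3)
a=onz(f,c(168,527),.09);b=onz(f,c(722,567),.09);d=a-b;print('rail yaw',np.degrees(np.arctan2(-d[0],d[1])))
E
```

```text
0.177 [ 0.60800426 -0.17763955] [ 0.5361858  -0.17515541] [ 0.57209503 -0.17639748] 0.07186140549371409 -1.981025223480665
0.187 [ 0.61012142 -0.17761796] [ 0.54146007 -0.17524302] [ 0.57579075 -0.17643049] 0.06870241303303064 -1.9810252234806658
0.19 [ 0.61075657 -0.17761148] [ 0.54304235 -0.1752693 ] [ 0.57689946 -0.17644039] 0.06775471529482552 -1.981025223480671
[ 0.606743   -0.17788138  0.18197674]
[ 0.53774758 -0.17558931  0.17381918]
rail yaw -4.658731603304839
```

```bash
python3 -m crank '{"travel":[[0.1,0.08,-3],[0.1,0.08,-6],[0.1,0.08,-8],[0.1,0.08,-9],[0.1,0.08,-9.4]],"turn":[[0,0,-2],[0,0,-2],[0,0,-2],[0,0,-2],[0,0,-2]],"gripper":[0.2,0.2,0.2,0.2,0.2]}'; python3 -m crank '{"travel":[[0,0,0],[0,0,0],[0,0,0],[0,0,0],[0,0,0]],"turn":[[0,0,0],[0,0,0],[0,0,0],[0,0,0],[0,0,0]],"gripper":[0.6,1,1,1,1]}' 40
```

```text
clock: 2.3
position: [0.5734, -0.1764, 0.1671]
tool_rot: [-3.142, 0.0, -0.034]
force: [-0.0, 0.1, 0.8]
grip_width: 0.0684
finger_force: 0.0
clock: 2.8
position: [0.5737, -0.1764, 0.1679]
tool_rot: [3.141, -0.001, -0.034]
force: [-0.8, 0.1, 6.0]
grip_width: 0.0069
finger_force: 43.1
```

```bash
python3 -m crank '{"travel":[[0,0,0.5],[0,0,2.5],[0,0,5],[0,0,8],[0,0,11]],"turn":[[0,0,0],[0,0,0],[0,0,0],[0,0,0],[0,0,0]],"gripper":[1,1,1,1,1]}' 60;python3 -m crank '{"travel":[[0,2,1],[0,6,1],[0,10,1],[0,14.5,1],[0,19,1]],"turn":[[0,0,0],[0,0,0],[0,0,1],[0,0,3],[0,0,4.5]],"gripper":[1,1,1,1,1]}'; python3 -m crank '{"travel":[[0,4.5,0],[0,9,0],[0,13.5,0],[0,18,0],[0,22.5,0]],"turn":[[0,0,0],[0,0,0],[0,0,0],[0,0,0],[0,0,0]],"gripper":[1,1,1,1,1]}';python3 -m crank '{"travel":[[-0.2,4,0],[-0.2,7.5,0],[-0.2,10,0],[-0.2,11.5,0],[-0.2,11.5,0]],"turn":[[0,0,0],[0,0,0],[0,0,0],[0,0,0],[0,0,0]],"gripper":[1,1,1,1,1]}'
python3 -m crank '{"travel":[[0,0,0],[0,0,0],[0,0,0],[0,0,0],[0,0,0]],"turn":[[0,0,0],[0,0,0],[0,0,0],[0,0,0],[0,0,0]],"gripper":[1,1,1,1,1]}'
python3 - <<'E'
from h import *
import pickle
fs={n:grab(n) for n in('wrist','scene','top')}
pickle.dump(fs,open('f3.pkl','wb'))
c=lambda n,v,u,h,w,s:cv2.resize(cv2.cvtColor(fs[n]['pixels'][v:v+h,u:u+w],cv2.COLOR_RGB2BGR),None,fx=s,fy=s,interpolation=cv2.INTER_CUBIC)
o=np.zeros((600,800,3),np.uint8)
o[:300,:400]=c('wrist',0,0,384,512,.78125)[:300,:400]
o[:300,400:]=c('scene',175,330,75,100,4)
o[300:,:400]=c('scene',120,150,150,200,2)
o[300:,400:]=c('top',110,240,75,100,4)
cv2.imwrite('pics/m3.png',o)
E
```

```text
clock: 3.3
position: [0.5729, -0.1762, 0.2784]
tool_rot: [-3.141, 0.001, -0.034]
force: [-0.0, 0.0, -2.3]
grip_width: 0.0065
finger_force: 61.6
clock: 3.8
position: [0.5729, 0.0152, 0.2875]
tool_rot: [3.141, 0.0, 0.045]
force: [1.5, -0.5, -2.1]
grip_width: 0.0066
finger_force: 61.6
clock: 4.3
position: [0.5729, 0.2403, 0.2875]
tool_rot: [3.141, 0.0, 0.044]
force: [1.3, -0.0, -2.3]
grip_width: 0.0064
finger_force: 61.6
clock: 4.8
position: [0.5706, 0.3555, 0.2869]
tool_rot: [-3.141, 0.001, 0.047]
force: [-0.8, -0.1, -2.3]
grip_width: 0.006
finger_force: 61.6
clock: 5.3
position: [0.5715, 0.3533, 0.2874]
tool_rot: [-3.142, -0.0, 0.044]
force: [0.0, 0.3, -3.0]
grip_width: 0.0062
finger_force: 61.6
```

View pics/m3.png

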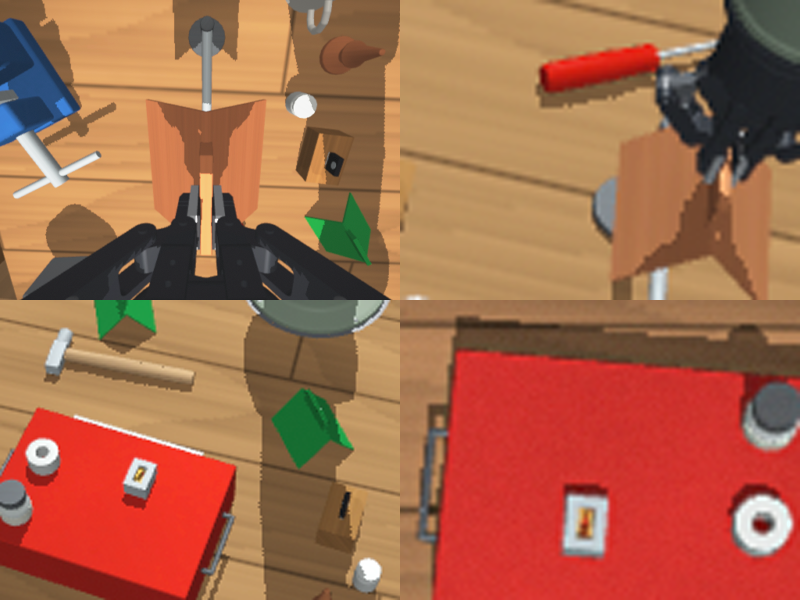

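The cap is held level above the bar, which shows in the wrist view at about (266,58)–(266,134). The lock is uncovered: scene ≈(220,208), top ≈(286,167). I'll check the bar's line from the wrist view.

```bash
python3 - <<'E'
from h import *
import pickle
fs=pickle.load(open('f3.pkl','rb'));f=fs['wrist'];im=f['pixels'].astype(int)
pts=[]
for v in range(70,132,6):
    row=im[v,250:285]; 
    m=np.where((np.ptp(row,axis=1)<35)&(row.mean(1)>70))[0]
    if len(m): c=250+m.mean(); p=onz(f,(c,v),.13); pts.append(p); print(v,c,len(m),p.round(4))
pts=np.array(pts);print(np.polyfit(pts[:,0],pts[:,1],1),np.polyval(np.polyfit(pts[:,0],pts[:,1],1),.57))
E
```

```text
70 264.0 19 [0.6683 0.3568]
76 264.5 12 [0.6632 0.3561]
82 264.5 12 [0.658  0.3559]
88 264.5 12 [0.6527 0.3557]
94 264.5 12 [0.6473 0.3554]
100 264.5 12 [0.6419 0.3552]
106 264.5 12 [0.6365 0.3549]
112 264.5 12 [0.6309 0.3547]
118 264.5 12 [0.6253 0.3544]
124 264.0 11 [0.6196 0.3547]
130 264.0 11 [0.6138 0.3544]
[0.04090889 0.32904898] 0.3523670527785604
```

```bash
python3 -m crank '{"travel":[[0,-0.1,-2.5],[0,-0.1,-5.5],[0,-0.1,-8.5],[0,-0.1,-11],[0,-0.1,-12.5]],"turn":[[0,0,0],[0,0,0],[0,0,0],[0,0,0],[0,0,0]],"gripper":[1,1,1,1,1]}';python3 -m crank '{"travel":[[0,0,-0.3],[0,0,-0.6],[0,0,-0.9],[0,0,-1.2],[0,0,-1.4]],"turn":[[0,0,0],[0,0,0],[0,0,0],[0,0,0],[0,0,0]],"gripper":[1,1,1,1,1]}'
```

```text
clock: 5.95
position: [0.5708, 0.3523, 0.1603]
tool_rot: [3.141, 0.002, 0.044]
force: [0.7, -0.3, -2.3]
grip_width: 0.0065
finger_force: 61.5
clock: 6.45
position: [0.5715, 0.3528, 0.1486]
tool_rot: [-3.141, -0.001, 0.044]
force: [0.4, 0.1, -2.2]
grip_width: 0.0065
finger_force: 61.5
```

Not touching yet, so I'll creep down.

```bash
python3 -m crank '{"travel":[[0,0,-0.1],[0,0,-0.2],[0,0,-0.3],[0,0,-0.3],[0,0,-0.3]],"turn":[[0,0,0],[0,0,0],[0,0,0],[0,0,0],[0,0,0]],"gripper":[1,1,1,1,1]}'
```

```text
clock: 6.95
position: [0.5715, 0.3529, 0.1474]
tool_rot: [-3.141, -0.001, 0.044]
force: [-9.4, -5.6, 23.9]
grip_width: 0.0062
finger_force: 65.4
```

```bash
python3 -m crank '{"travel":[[0,0,0.2],[0,0,0.2],[0,0,0.2],[0,0,0.2],[0,0,0.2]],"turn":[[0,0,0],[0,0,0],[0,0,0],[0,0,0],[0,0,0]],"gripper":[1,0.9,0.8,0.7,0.5]}' 20;python3 -m crank '{"travel":[[0,0,0],[0,0,0],[0,0,1],[0,0,3],[0,0,6]],"turn":[[0,0,0],[0,0,0],[0,0,0],[0,0,0],[0,0,0]],"gripper":[0.4,0.4,0.4,0.4,0.4]}'
python3 -m crank '{"travel":[[0,0,3.5],[0,0,7],[0,-3,10],[0,-7,10],[0,-11,10]],"turn":[[0,0,0],[0,0,0],[0,0,0],[0,0,0],[0,0,0]],"gripper":[0.4,0.4,0.4,0.4,0.4]}'
python3 -m crank '{"travel":[[-1,-4,0],[-2,-7,0],[-3,-9,0],[-4,-10.5,0],[-4,-10.5,0]],"turn":[[0,0,0],[0,0,0],[0,0,0],[0,0,0],[0,0,0]],"gripper":[0.4,0.4,0.4,0.4,0.4]}'
python3 - <<'E'
from h import *
import pickle
bot.grab_frame('top'); bot.grab_frame('top')
fs={n:grab(n) for n in('wrist','scene','top')}
pickle.dump(fs,open('f4.pkl','wb'))
c=lambda n,v,u,h,w,s:cv2.resize(cv2.cvtColor(fs[n]['pixels'][v:v+h,u:u+w],cv2.COLOR_RGB2BGR),None,fx=s,fy=s,interpolation=cv2.INTER_CUBIC)
o=np.zeros((600,800,3),np.uint8)
o[:384,:512]=c('wrist',0,0,384,512,1)
o[:300,512:]=c('scene',200,355,100,96,3)
o[384:584,:400]=c('scene',190,196,40,80,5)
o[300:,400:]=c('top',140,260,60,80,5) if 0 else o[300:,400:]
o[384:600,400:]=c('top',145,260,54,100,4)
cv2.imwrite('pics/m4.png',o); print(bot.observe()['position'],bot.observe()['tool_rot'])
E
```

```text
clock: 7.45
position: [0.5714, 0.3527, 0.1472]
tool_rot: [-3.142, 0.0, 0.044]
force: [-0.3, -0.6, -0.2]
grip_width: 0.0392
finger_force: 0.0
clock: 7.95
position: [0.5708, 0.3523, 0.2074]
tool_rot: [3.141, 0.002, 0.044]
force: [0.1, 0.4, 0.6]
grip_width: 0.0512
finger_force: 0.0
clock: 8.45
position: [0.5713, 0.2418, 0.309]
tool_rot: [-3.141, -0.002, 0.045]
force: [1.1, -0.9, -0.3]
grip_width: 0.0514
finger_force: 0.0
clock: 8.95
position: [0.5308, 0.1356, 0.3085]
tool_rot: [3.141, -0.001, 0.042]
force: [0.5, 0.4, 0.4]
grip_width: 0.0514
finger_force: 0.0
[0.53155155 0.13854281 0.30740033] [-3.14125988e+00 -1.52565314e-04  4.53238686e-02]
```

View pics/m4.png

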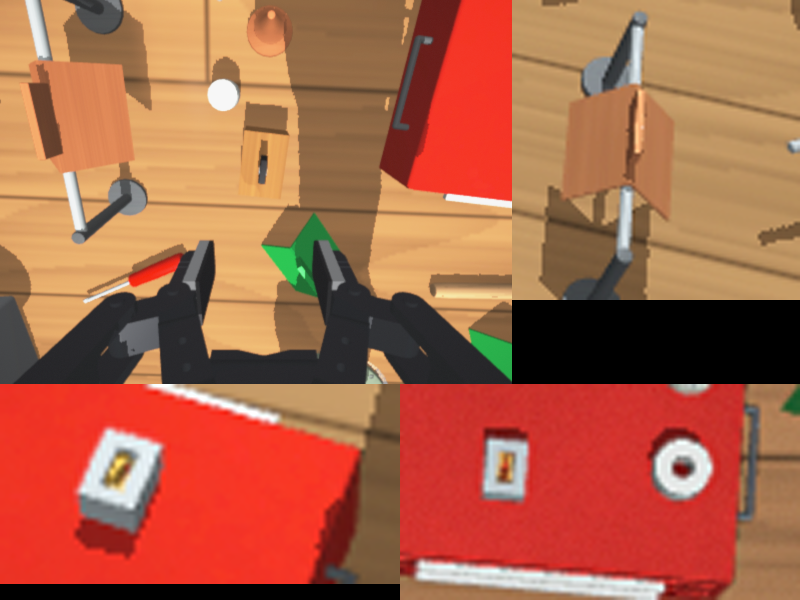

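The cap straddles the bar by itself. The wrist view shows the block with corners (247,128), (290,135), (283,200) and (240,193), and the key head around (264,170). I'll get closer to the key.

```bash
python3 -m crank '{"travel":[[-1,0,-3],[-2,0,-6],[-3,0,-9],[-3,0,-11],[-3,0,-11]],"turn":[[0,0,0],[0,0,0],[0,0,0],[0,0,0],[0,0,0]],"gripper":[0.4,0.4,0.4,0.4,0.4]}'
python3 - <<'E'
from h import *
import pickle
bot.grab_frame('top'); bot.grab_frame('top');bot.grab_frame('top')
f=grab('wrist');pickle.dump(f,open('w5.pkl','wb')); print(bot.observe()['position'],bot.observe()['tool_rot'])
print(proj(f,(.507,.137,.08)))
f4=pickle.load(open('f4.pkl','rb'))['wrist']
u,v=map(int,proj(f,(.507,.137,.06)))
c=lambda f,v,u,h,w,s:cv2.resize(cv2.cvtColor(f['pixels'][v:v+h,u:u+w],cv2.COLOR_RGB2BGR),None,fx=s,fy=s,interpolation=cv2.INTER_CUBIC)
u0,v0=u-50,max(v-65,0); print(u0,v0)
cv2.imwrite('pics/m5.png',np.hstack([c(f,v0,u0,130,100,4),np.vstack([c(f4,120,230,86,66,6)[:516],np.zeros((4,396,3),np.uint8)])]))
E
```

```text
clock: 9.7
position: [0.5002, 0.138, 0.1952]
tool_rot: [3.141, 0.004, 0.045]
force: [0.1, -0.2, 0.4]
grip_width: 0.0514
finger_force: 0.0
[0.50209387 0.13811791 0.19838025] [-3.14108175e+00 -1.48310179e-03  4.44729796e-02]
[264.94896693 178.46953612]
214 107
```

View pics/m5.png

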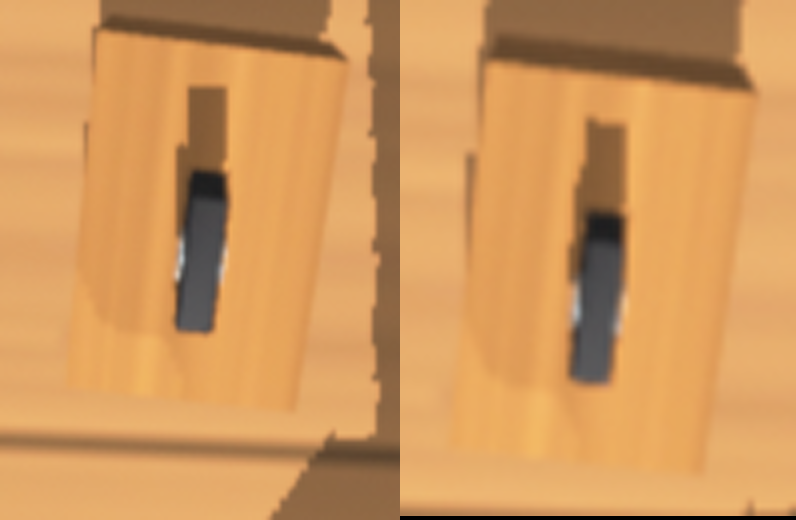

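Key head top face ends: near view (266,156.5)/(262.5,190), far view (264,160.3)/(261.7,183.7).

```bash
python3 - <<'E'
from h import *
import pickle
f=pickle.load(open('w5.pkl','rb'));F4=pickle.load(open('f4.pkl','rb'));g=F4['wrist'];T=F4['top'];S=F4['scene']
print(tri([(f,(266,156.5)),(g,(264,160.3))]),tri([(f,(262.5,190)),(g,(261.7,183.7))]))
for z in(.075,.08,.085):
  a=onz(f,(266,156.5),z);b=onz(f,(262.5,190),z);d=a-b
  a2=onz(g,(264,160.3),z);b2=onz(g,(261.7,183.7),z)
  print(z,(a+b)/2,(a2+b2)/2,np.linalg.norm(d),np.degrees(np.arctan2(d[1],d[0])))
# lock: blob centre of case's top face (bright grey) by hand from m4: scene & top
ls=(196+122/5,190+(468-384)/5); lt=(260+(506-400)/4,145+(466-384)/4); print('lock px',ls,lt)
print(tri([(S,ls),(T,lt)]), onz(S,ls,.128),onz(T,lt,.128))
E
```

```text
[0.52693796 0.13694249 0.07961969] [0.4991655  0.13869553 0.08913171]
0.075 [0.51010636 0.1377801 ] [0.5102384  0.13763472] 0.031689463537052404 -3.1666540570681345
0.08 [0.51152581 0.13785926] [0.51163345 0.13768839] 0.03109234039764005 -3.1666540570682176
0.085 [0.51294525 0.13793842] [0.5130285  0.13774206] 0.03049521725822802 -3.1666540570681136
lock px (220.4, 206.8) (286.5, 165.5)
[ 0.57170203 -0.17417801  0.12084631] [ 0.57543863 -0.17051479] [ 0.57045303 -0.17596032]
```

```bash
python3 -m crank '{"travel":[[1,0,-4],[1,0,-8],[1,0,-11],[1,0,-13],[1,0,-14]],"turn":[[0,0,-5.7],[0,0,-5.7],[0,0,-5.7],[0,0,-5.7],[0,0,-5.7]],"gripper":[0.4,0.4,0.4,0.4,0.4]}' 40;python3 -m crank '{"travel":[[0,0,-0.2],[0,0,-0.2],[0,0,-0.2],[0,0,-0.2],[0,0,-0.2]],"turn":[[0,0,0],[0,0,0],[0,0,0],[0,0,0],[0,0,0]],"gripper":[0.4,0.7,0.9,1,1]}' 40;python3 -m crank '{"travel":[[0,0,0],[0,0,0],[0,0,0],[0,0,0],[0,0,0]],"turn":[[0,0,0],[0,0,0],[0,0,0],[0,0,0],[0,0,0]],"gripper":[1,1,1,1,1]}' 100
```

```text
clock: 10.4
position: [0.5114, 0.1378, 0.0565]
tool_rot: [3.141, 0.001, -0.055]
force: [0.0, 0.6, 0.7]
grip_width: 0.0512
finger_force: 0.0
clock: 10.9
position: [0.512, 0.1379, 0.0563]
tool_rot: [-3.141, -0.002, -0.055]
force: [-0.5, -0.1, 8.6]
grip_width: 0.0081
finger_force: 40.7
clock: 11.4
position: [0.512, 0.1379, 0.0565]
tool_rot: [-3.141, -0.002, -0.055]
force: [-2.3, 0.2, 11.3]
grip_width: 0.0073
finger_force: 97.9
```

```bash
python3 -m crank '{"travel":[[0,0,1],[0,0,3],[0,0,7],[0,0,12],[0,0,17]],"turn":[[0,0,0],[0,0,0],[0,0,0],[0,0,0],[0,0,0]],"gripper":[1,1,1,1,1]}' 100;python3 -m crank '{"travel":[[0.5,-3,2],[1.5,-7,3],[3,-11,3],[4,-15,3],[5,-19,3]],"turn":[[0,0,0],[0,0,0],[0,0,0],[0,0,0],[0,0,0]],"gripper":[1,1,1,1,1]}';python3 -m crank '{"travel":[[0.5,-4,0],[1,-8,0],[1,-11,0],[1,-12.4,0],[1,-12.4,0]],"turn":[[0,0,0],[0,0,0],[0,0,0],[0,0,0],[0,0,0]],"gripper":[1,1,1,1,1]}'
python3 - <<'E'
from h import *
import pickle
for _ in range(4): bot.grab_frame('top')
fs={n:grab(n) for n in('wrist','scene','top')};pickle.dump(fs,open('f6.pkl','wb'));f=fs['wrist'];o=bot.observe(); print(o['position'],o['tool_rot'],o['force'],o['grip_width'],proj(f,(.572,-.175,.128)))
c=lambda f,v,u,h,w,s:cv2.resize(cv2.cvtColor(f['pixels'][v:v+h,u:u+w],cv2.COLOR_RGB2BGR),None,fx=s,fy=s,interpolation=cv2.INTER_CUBIC)
cv2.imwrite('pics/m6.png',c(f,130,200,150,130,4))
E
```

```text
clock: 11.9
position: [0.5108, 0.1376, 0.228]
tool_rot: [-3.141, -0.0, -0.055]
force: [1.2, -0.0, -0.8]
grip_width: 0.007
finger_force: 97.7
clock: 12.4
position: [0.5614, -0.054, 0.2565]
tool_rot: [-3.141, -0.001, -0.055]
force: [1.0, 1.2, 0.5]
grip_width: 0.0072
finger_force: 97.8
clock: 12.9
position: [0.5709, -0.1781, 0.2559]
tool_rot: [3.141, -0.0, -0.058]
force: [-0.6, 0.8, -1.0]
grip_width: 0.0072
finger_force: 97.8
[ 0.57149334 -0.17521779  0.25546408] [-3.14132272e+00 -1.47156956e-04 -5.36617093e-02] [-0.44444919  0.10903873 -1.21143937] 0.007623879052063276 [263.67021095 180.03018632]
```

View pics/m6.png

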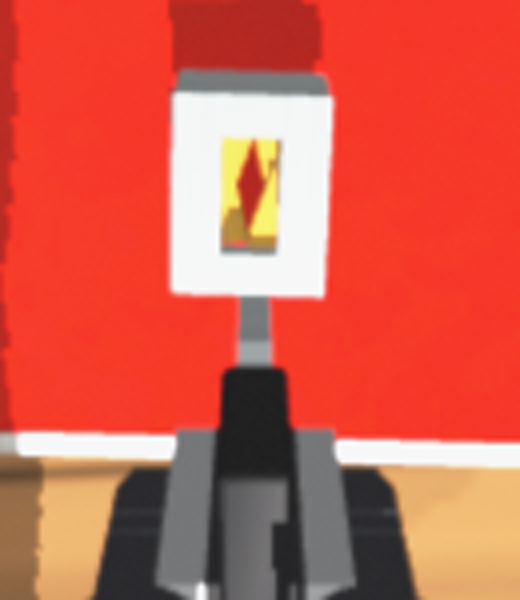

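The lock's top face has crop corners (172,92), (333,95), (324,297) and (171,292), and the hole has (222,138), (282,140), (278,252) and (221,250). The key's +x bit edge is at its bottom (254,297) and top (254,343). Next I'll compute the alignment.

```bash
python3 - <<'E'
from h import *
import pickle
F=pickle.load(open('f6.pkl','rb'));f=F['wrist']
c=lambda u,v:(200+u/4,130+v/4)
for nm,Q in(('case',[(172,92),(333,95),(324,297),(171,292)]),('hole',[(222,138),(282,140),(278,252),(221,250)])):
  X=np.array([onz(f,c(*q),.128) for q in Q]); far=(X[0]+X[1])/2;near=(X[2]+X[3])/2
  d=far-near; e=(X[0]+X[3]-X[1]-X[2])/2
  print(nm,X.mean(0),'L',np.linalg.norm(d),'W',np.linalg.norm(e),'yaw',np.degrees(np.arctan2(d[1],d[0])),np.degrees(np.arctan2(-e[0],e[1])))
print('bit bottom seen',c(254.5,297),'top',c(254.5,343), 'head bottom', c(254.5,367))
for yaw in(-.0537,):
  R=np.array([np.cos(yaw),np.sin(yaw)]); k=np.array([.5715,-.1752])
  for z in(.219,.238,.251): print(z,proj(f,[*(k+.013*R),z]))
  print(proj(f,[*(k+.016*R),.251]))
u=c(254.5,297);print('key x at z .219:',onz(f,u,.219),onz(f,c(254.5,343),.238))
u=c(254.5,297)
E
```

```text
case [ 0.57285632 -0.17395241] L 0.048690424592149804 W 0.03640196315638868 yaw -4.491187792225942 -4.631106212620885
hole [ 0.57307658 -0.1741421 ] L 0.027129590350618828 W 0.013568212859900374 yaw -4.345933772715035 -5.129101317742214
bit bottom seen (263.625, 204.25) top (263.625, 215.75) head bottom (263.625, 221.75)
0.219 [264.18774282 203.53142768]
0.238 [264.27658232 215.73303936]
0.251 [264.34874398 225.644042  ]
[264.35441202 220.49968452]
key x at z .219: [ 0.58401292 -0.17551658] [ 0.58449076 -0.17552453]
```

```bash
python3 -m crank '{"travel":[[0.16,0.15,-2],[0.16,0.15,-5],[0.16,0.15,-7],[0.16,0.15,-8.2],[0.16,0.15,-8.6]],"turn":[[0,0,-1.5],[0,0,-1.5],[0,0,-1.5],[0,0,-1.5],[0,0,-1.5]],"gripper":[1,1,1,1,1]}' 100;python3 -m crank '{"travel":[[0,0,-0.1],[0,0,-0.3],[0,0,-0.5],[0,0,-0.7],[0,0,-0.9]],"turn":[[0,0,0],[0,0,0],[0,0,0],[0,0,0],[0,0,0]],"gripper":[1,1,1,1,1]}'
python3 - <<'E'
from h import *
for _ in range(3): f=grab('wrist')
print(bot.observe()['position'],bot.observe()['tool_rot'],bot.observe()['force'])
E
```

```text
clock: 13.75
position: [0.5726, -0.1744, 0.1684]
tool_rot: [-3.141, 0.001, -0.081]
force: [0.2, -0.1, -0.7]
grip_width: 0.0073
finger_force: 97.8
clock: 14.25
position: [0.573, -0.1749, 0.1604]
tool_rot: [3.142, -0.0, -0.081]
force: [0.4, 0.0, -0.7]
grip_width: 0.0072
finger_force: 97.8
[ 0.5728817  -0.17477722  0.1602252 ] [-3.14155034e+00  1.58457298e-04 -8.12940157e-02] [-0.96972615  0.04259253 -0.25267241]
```

```bash
python3 -m crank '{"travel":[[0,0.04,-0.1],[0,0.04,-0.2],[0,0.04,-0.3],[0,0.04,-0.3],[0,0.04,-0.3]],"turn":[[0,0,0],[0,0,0],[0,0,0],[0,0,0],[0,0,0]],"gripper":[1,1,1,1,1]}'
```

```text
clock: 14.9
position: [0.573, -0.1744, 0.1574]
tool_rot: [3.142, -0.0, -0.081]
force: [-1.1, 0.6, 3.5]
grip_width: 0.0072
finger_force: 98.4
```

```bash
python3 -m crank '{"travel":[[0,0,-0.04],[0,0,-0.05],[0,0,-0.05],[0,0,-0.07],[0,0,-0.1]],"turn":[[0,0,5],[0,0,10],[0,0,13],[0,0,15],[0,0,16.5]],"gripper":[1,1,1,1,1]}'
```

```text
clock: 15.4
position: [0.5737, -0.1746, 0.1573]
tool_rot: [3.141, -0.002, 0.208]
force: [-2.2, 0.9, 16.8]
grip_width: 0.0077
finger_force: 100.1
```

```bash
python3 -m crank '{"travel":[[0,0,0.06],[0,0,0.05],[0,0,0.05],[0,0,0.05],[0,0,0.05]],"turn":[[0,0,1],[0,0,2.2],[0,0,0],[0,0,-2.5],[0,0,-5]],"gripper":[1,1,1,1,1]}';python3 -m crank '{"travel":[[0,0,0],[0,0,0],[0,0,0],[0,0,0],[0,0,0]],"turn":[[0,0,-6],[0,0,-12],[0,0,-18],[0,0,-23],[0,0,-26]],"gripper":[1,1,1,1,1]}';python3 -m crank '{"travel":[[0,0,0],[0,0,0],[0,0,0],[0,0,0],[0,0,0]],"turn":[[0,0,-1],[0,0,-2],[0,0,-3],[0,0,-3.5],[0,0,-3.5]],"gripper":[1,1,1,1,1]}'
```

```text
clock: 15.9
position: [0.5735, -0.1746, 0.1574]
tool_rot: [3.141, -0.001, 0.118]
force: [-0.4, -0.2, 8.6]
grip_width: 0.0075
finger_force: 99.0
clock: 16.4
position: [0.5732, -0.1747, 0.157]
tool_rot: [3.141, -0.001, -0.338]
force: [0.1, -0.7, -0.7]
grip_width: 0.0071
finger_force: 97.6
clock: 16.9
position: [0.5729, -0.1742, 0.1567]
tool_rot: [-3.141, 0.0, -0.395]
force: [-0.2, 1.8, -1.5]
grip_width: 0.007
finger_force: 97.6
```

```bash
python3 -m crank '{"travel":[[0,0,-0.05],[0,0,-0.15],[0,0,-0.25],[0,0,-0.35],[0,0,-0.4]],"turn":[[0,0,1],[0,0,1],[0,0,1],[0,0,1],[0,0,1]],"gripper":[1,1,1,1,1]}'
```

```text
clock: 17.4
position: [0.5729, -0.1744, 0.1527]
tool_rot: [-3.142, 0.0, -0.378]
force: [-0.8, 0.6, 4.8]
grip_width: 0.0073
finger_force: 98.3
```

```bash
python3 -m crank '{"travel":[[0,0,0],[0,0,0],[0,0,0],[0,0,0],[0,0,0]],"turn":[[0,0,6],[0,0,12],[0,0,18],[0,0,24],[0,0,30]],"gripper":[1,1,1,1,1]}';python3 -m crank '{"travel":[[0,0,0],[0,0,0],[0,0,0],[0,0,0],[0,0,0]],"turn":[[0,0,1],[0,0,2],[0,0,3],[0,0,3],[0,0,3]],"gripper":[1,1,1,1,1]}'
```

```text
clock: 17.9
position: [0.573, -0.174, 0.1527]
tool_rot: [-3.141, -0.0, 0.15]
force: [0.6, 2.9, 0.1]
grip_width: 0.0073
finger_force: 98.0
clock: 18.4
position: [0.573, -0.1741, 0.1528]
tool_rot: [-3.141, -0.0, 0.197]
force: [1.2, 6.0, -1.0]
grip_width: 0.0075
finger_force: 97.7
```

```bash
python3 -m crank '{"travel":[[0,0,-0.05],[0,0,-0.1],[0,0,-0.2],[0,0,-0.3],[0,0,-0.35]],"turn":[[0,0,0],[0,0,0],[0,0,0],[0,0,0],[0,0,0]],"gripper":[1,1,1,1,1]}'
```

```text
clock: 18.9
position: [0.5731, -0.1741, 0.1494]
tool_rot: [-3.141, -0.0, 0.197]
force: [0.1, 5.5, 2.6]
grip_width: 0.007
finger_force: 98.3
```

```bash
python3 -m crank '{"travel":[[0,0,0],[0,0,0],[0,0,0],[0,0,-0.1],[0,0,-0.2]],"turn":[[0,0,-6],[0,0,-12],[0,0,-16],[0,0,-16],[0,0,-16]],"gripper":[1,1,1,1,1]}';python3 -m crank '{"travel":[[0,0,-0.1],[0,0,-0.2],[0,0,-0.3],[0,0,-0.4],[0,0,-0.4]],"turn":[[0,0,0],[0,0,0],[0,0,0],[0,0,0],[0,0,0]],"gripper":[1,1,1,1,1]}'
```

```text
clock: 19.4
position: [0.5731, -0.1739, 0.1476]
tool_rot: [-3.141, -0.0, -0.082]
force: [0.2, 5.7, 4.2]
grip_width: 0.0071
finger_force: 98.6
clock: 19.9
position: [0.573, -0.1739, 0.1434]
tool_rot: [-3.141, 0.0, -0.082]
force: [0.1, 5.9, 2.2]
grip_width: 0.0072
finger_force: 98.4
```

```bash
python3 -m crank '{"travel":[[0,0.03,-0.15],[0,0.03,-0.3],[0,0.03,-0.45],[0,0.03,-0.55],[0,0.03,-0.6]],"turn":[[0,0,0],[0,0,0],[0,0,0],[0,0,0],[0,0,0]],"gripper":[1,1,1,1,1]}'
```

```text
clock: 20.4
position: [0.573, -0.1738, 0.1374]
tool_rot: [-3.141, -0.0, -0.082]
force: [-0.5, 5.2, 3.2]
grip_width: 0.0069
finger_force: 98.6
```

```bash
python3 -m crank '{"travel":[[0,0,-0.05],[0,0,-0.08],[0,0,-0.1],[0,0,-0.1],[0,0,-0.1]],"turn":[[0,0,0],[0,0,0],[0,0,0],[0,0,0],[0,0,0]],"gripper":[1,1,1,1,1]}'
```

```text
clock: 20.9
position: [0.573, -0.1738, 0.1366]
tool_rot: [-3.141, -0.0, -0.082]
force: [-1.1, 6.3, 5.7]
grip_width: 0.0073
finger_force: 98.9
```

```bash
python3 -m crank '{"travel":[[0,0.02,-0.03],[0,0.02,-0.05],[0,0.02,-0.07],[0,0.02,-0.07],[0,0.02,-0.07]],"turn":[[0,0,0],[0,0,0],[0,0,0],[0,0,0],[0,0,0]],"gripper":[1,1,1,1,1]}' 120; python3 -c "
from workcell import bot;o=bot.observe();print(o['qpos'],o['moment'])"
```

```text
clock: 21.4
position: [0.5731, -0.1738, 0.1365]
tool_rot: [3.142, -0.001, -0.082]
force: [-4.0, 6.2, 16.0]
grip_width: 0.0071
finger_force: 119.0
[ 0.23539608  0.59270074 -0.05753722  1.75337776  0.04498713  0.79612508
 -1.49667868] [1.41180568 1.00843064 0.07150197]
```

The key is home: it bottoms out about 28 mm deep. Joint 7 sits at -1.50 and a clockwise quarter turn would need about -3.07, past its limit. I'll let go, turn the hand half a turn the other way and grip the head again.

```bash
python3 -m crank '{"travel":[[0,0,0.1],[0,0,0.1],[0,0,0.1],[0,0,0.1],[0,0,0.1]],"turn":[[0,0,0],[0,0,0],[0,0,0],[0,0,0],[0,0,0]],"gripper":[1,0.95,0.85,0.7,0.5]}' 20;python3 -m crank '{"travel":[[0,0,0],[0,0,1],[0,0,3],[0,0,5],[0,0,6]],"turn":[[0,0,0],[0,0,0],[0,0,0],[0,0,0],[0,0,0]],"gripper":[0.4,0.4,0.4,0.4,0.4]}'
for i in 1; do :; done
python3 -m crank '{"travel":[[0,0,0],[0,0,0],[0,0,0],[0,0,0],[0,0,0]],"turn":[[0,0,8.5],[0,0,17],[0,0,25.5],[0,0,34],[0,0,42.5]],"gripper":[0.4,0.4,0.4,0.4,0.4]}'
python3 -m crank '{"travel":[[0,0,0],[0,0,0],[0,0,0],[0,0,0],[0,0,0]],"turn":[[0,0,8.5],[0,0,17],[0,0,25.5],[0,0,34],[0,0,42.5]],"gripper":[0.4,0.4,0.4,0.4,0.4]}'
python3 -m crank '{"travel":[[0,0,0],[0,0,0],[0,0,0],[0,0,0],[0,0,0]],"turn":[[0,0,8.5],[0,0,17],[0,0,25.5],[0,0,34],[0,0,42.5]],"gripper":[0.4,0.4,0.4,0.4,0.4]}'
python3 -m crank '{"travel":[[0,0,0],[0,0,0],[0,0,0],[0,0,0],[0,0,0]],"turn":[[0,0,8.5],[0,0,17],[0,0,25.5],[0,0,34],[0,0,42.5]],"gripper":[0.4,0.4,0.4,0.4,0.4]}'
python3 -m crank '{"travel":[[0,0,0],[0,0,0],[0,0,0],[0,0,0],[0,0,0]],"turn":[[0,0,5],[0,0,10],[0,0,10],[0,0,10],[0,0,10]],"gripper":[0.4,0.4,0.4,0.4,0.4]}'
python3 - <<'E'
from h import *
import pickle
bot.grab_frame('top'); 
f=grab('wrist');pickle.dump(f,open('w7.pkl','wb')); o=bot.observe();print(o['position'],o['tool_rot'],o['qpos'][6]);u,v=map(int,proj(f,(.573,-.174,.15)));print(u,v)
u0,v0=u-70,max(v-70,0);print(u0,v0)
cv2.imwrite('pics/m7.png',cv2.resize(cv2.cvtColor(f['pixels'][v0:v0+140,u0:u0+140],cv2.COLOR_RGB2BGR),None,fx=4,fy=4,interpolation=cv2.INTER_CUBIC))
E
```

```text
clock: 21.9
position: [0.5728, -0.1744, 0.1365]
tool_rot: [3.141, 0.0, -0.082]
force: [-0.6, -0.5, 0.4]
grip_width: 0.039
finger_force: 0.0
clock: 22.4
position: [0.5736, -0.1741, 0.1988]
tool_rot: [3.141, -0.002, -0.081]
force: [-0.0, 0.2, -0.1]
grip_width: 0.0513
finger_force: 0.0
clock: 22.9
position: [0.5729, -0.174, 0.1967]
tool_rot: [3.142, 0.0, 0.666]
force: [0.0, 0.6, 0.2]
grip_width: 0.0516
finger_force: 0.0
clock: 23.4
position: [0.5728, -0.174, 0.1967]
tool_rot: [-3.142, 0.0, 1.408]
force: [1.0, -0.2, 0.2]
grip_width: 0.0512
finger_force: 0.0
clock: 23.9
position: [0.5728, -0.1741, 0.1967]
tool_rot: [-3.141, 0.0, 2.15]
force: [-0.1, 0.1, -0.7]
grip_width: 0.0514
finger_force: 0.0
clock: 24.4
position: [0.5728, -0.1741, 0.1967]
tool_rot: [-3.141, -0.0, 2.892]
force: [-0.4, -0.1, -0.8]
grip_width: 0.0509
finger_force: 0.0
clock: 24.9
position: [0.5729, -0.174, 0.1967]
tool_rot: [-3.141, 0.0, 3.058]
force: [-0.1, 0.1, -0.4]
grip_width: 0.0515
finger_force: 0.0
[ 0.57292946 -0.17385273  0.19665734] [-3.14137153e+00  6.27795396e-06  3.05913569e+00] 1.2446187561563937
263 217
193 147
```

View pics/m7.png

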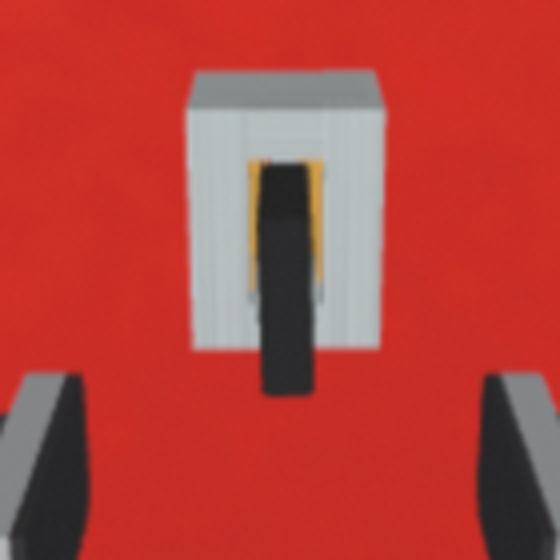

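The key stands upright and home, centred between the fingers (head at about (286,300) in the crop). I'll grip it again.

```bash
python3 -m crank '{"travel":[[0,0,-2],[0,0,-4],[0,0,-5.5],[0,0,-6],[0,0,-6]],"turn":[[0,0,0],[0,0,0],[0,0,0],[0,0,0],[0,0,0]],"gripper":[0.4,0.4,0.4,0.5,0.7]}' 60;python3 -m crank '{"travel":[[0,0,0],[0,0,0],[0,0,0],[0,0,-0.03],[0,0,-0.03]],"turn":[[0,0,0],[0,0,0],[0,0,0],[0,0,0],[0,0,0]],"gripper":[0.9,1,1,1,1]}' 120;python3 -m crank '{"travel":[[0,0,0],[0,0,0],[0,0,0],[0,0,0],[0,0,0]],"turn":[[0,0,-4],[0,0,-8],[0,0,-14],[0,0,-20],[0,0,-26]],"gripper":[1,1,1,1,1]}'; python3 -c "
from workcell import bot;o=bot.observe();print(o['moment'])"
```

```text
clock: 25.5
position: [0.5728, -0.1737, 0.1363]
tool_rot: [3.141, -0.001, 3.06]
force: [0.2, -0.9, 0.5]
grip_width: 0.0293
finger_force: 0.0
clock: 26.0
position: [0.5735, -0.1736, 0.1376]
tool_rot: [-3.141, 0.002, 3.06]
force: [-2.7, 2.2, 11.5]
grip_width: 0.0063
finger_force: 118.8
clock: 26.5
position: [0.5735, -0.1736, 0.1376]
tool_rot: [3.141, 0.001, 2.603]
force: [-3.0, 1.5, 10.4]
grip_width: 0.0068
finger_force: 118.7
[0.55185186 0.7259575  0.25054515]
```

```bash
python3 -m crank '{"travel":[[0,0,0],[0,0,0],[0,0,0],[0,0,0],[0,0,0]],"turn":[[0,0,-7],[0,0,-14],[0,0,-21],[0,0,-28],[0,0,-35]],"gripper":[1,1,1,1,1]}';python3 -m crank '{"travel":[[0,0,0],[0,0,0],[0,0,0],[0,0,0],[0,0,0]],"turn":[[0,0,-7],[0,0,-14],[0,0,-20],[0,0,-26],[0,0,-29]],"gripper":[1,1,1,1,1]}'; python3 - <<'E'
from h import *
import pickle
bot.grab_frame('top');bot.grab_frame('top')
f=grab('wrist');s=grab('scene');o=bot.observe();print(o['position'],o['tool_rot'],o['moment'],o['force'],o['clock'])
c=lambda f,v,u,h,w,s:cv2.resize(cv2.cvtColor(f['pixels'][v:v+h,u:u+w],cv2.COLOR_RGB2BGR),None,fx=s,fy=s,interpolation=cv2.INTER_CUBIC)
cv2.imwrite('pics/m8.png',np.hstack([c(f,120,163,200,200,2.0) if 0 else cv2.resize(c(f,130,188,150,150,2),(400,400)),cv2.resize(c(s,170,180,100,100,4),(400,400))]))
E
```

```text
clock: 27.0
position: [0.5735, -0.1735, 0.1376]
tool_rot: [3.14, 0.001, 1.991]
force: [-3.9, 2.6, 9.9]
grip_width: 0.0063
finger_force: 118.7
clock: 27.5
position: [0.5735, -0.1735, 0.1376]
tool_rot: [3.14, 0.0, 1.486]
force: [-3.2, 3.2, 10.4]
grip_width: 0.0066
finger_force: 118.7
[ 0.57350384 -0.17347202  0.13758754] [3.14007462e+00 4.38541527e-05 1.48996006e+00] [0.57991872 0.69147617 0.21995517] [-2.38388345  2.66038758 11.28197768] 27.7
```

View pics/m8.png

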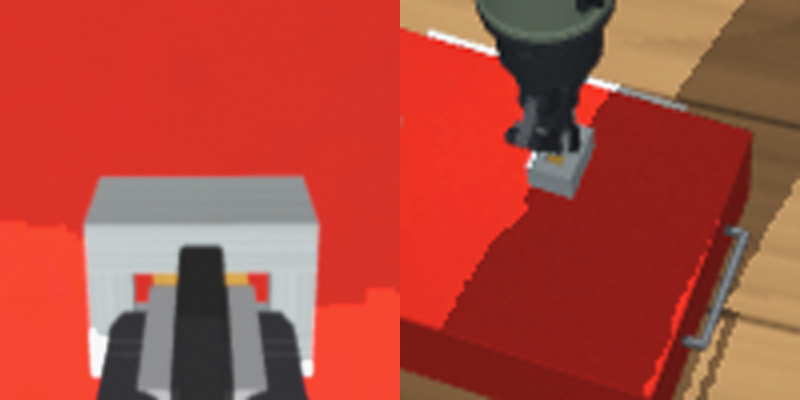

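The key is turned about 90° relative to the case. The slot's play (about 0.09 rad) makes the cylinder lag the key, so I'll turn a little further while watching the moment.

```bash
m(){ python3 -c "
from workcell import bot;o=bot.observe();print('MZ',o['moment'][2],o['tool_rot'][2])"; }
python3 -m crank '{"travel":[[0,0,0],[0,0,0],[0,0,0],[0,0,0],[0,0,0]],"turn":[[0,0,-1],[0,0,-2],[0,0,-3],[0,0,-4],[0,0,-4]],"gripper":[1,1,1,1,1]}'; m;python3 -m crank '{"travel":[[0,0,0],[0,0,0],[0,0,0],[0,0,0],[0,0,0]],"turn":[[0,0,-1],[0,0,-2],[0,0,-2.5],[0,0,-2.5],[0,0,-2.5]],"gripper":[1,1,1,1,1]}';m
```

```text
clock: 28.2
position: [0.5735, -0.1735, 0.1376]
tool_rot: [3.14, -0.0, 1.42]
force: [-2.1, 1.7, 11.1]
grip_width: 0.0068
finger_force: 118.8
MZ 0.35962576384621225 1.4196945902791764
clock: 28.7
position: [0.5735, -0.1735, 0.1376]
tool_rot: [3.14, -0.0, 1.377]
force: [-2.8, 2.6, 11.1]
grip_width: 0.0069
finger_force: 118.8
MZ 0.3218567018760064 1.3766694655636618
```

```bash
python3 -c "
from workcell import bot;print(bot.job_done())"
```

```text
the job is handed in; nothing more can be done
None
```

I hung the copper cap over the bar, where it straddles it by itself. The key is fully home in the lock, turned about a quarter turn clockwise and still held against its spring, and I handed the job in at about 29 s.

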